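Close the pressure tester with its threaded plug

TASK

The pressure tester stands open: close it with its loose hexagon-headed steel plug, which has three short thread lugs. Set the plug square on the mouth, turn it backwards (anticlockwise) under light pressure until you feel it drop into the thread start, then screw it in clockwise until its flange sits fully home on the rim, snug but without forcing, and let go. Do not cock or cross-thread the plug, and leave the things around it where they are.

Things in the scene. Friction and masses are not known exactly. Their poses are not given: they have to be found in the camera images.
- plug: Loose steel plug, about 0.22 kg, standing upright on its nose. Origin: centre of the nose's underside, z up through the head. Nose and shank 36 mm across (31 mm over the lowest 3 mm), 24 mm long, with three lugs; then a round flange 60 mm across, 24 to 30 mm above the origin; then a hexagon head, 30 to 54 mm.
- head (a point): Centre of the plug's hexagon head, 42 mm above the plug's origin. 34 mm across flats; the plug's x axis is square to one pair of flats, the others lie at +-60 degrees. Grip two facing flats from above, tips just above the flange (TCP some 9 mm above this point where tips stand 19 mm past it). About 25 N holds and turns it; regripping on other flats is fine.
- lugs (a point): Point on the plug's axis at mid height of its three thread lugs, 10 mm above its origin. The lugs are 120 degrees apart, 16 degrees wide, 4 mm high, and reach 23 mm from the axis; the first lies along the plug's x axis, the lowest end of each is clockwise seen from above.
- seat (a point): Centre of the underside of the plug's flange, 24 mm above the plug's origin. Its height over 'mouth' is the gap: 11.5 to 14.5 mm while the lugs rest on the lands, 5 to 7.5 mm when they have dropped into the thread start, 0 when the plug is fully home. At 8 to 11 mm a lug has caught half-way on the slot's edge: back off a little (under 0.1 rad) more.
- tester: Pressure tester, fixed to the bench: grey base plate 150 x 120 mm, 16 mm high, round grey chamber 72 mm across, on it a bare metal collar (the mouth). A small dial gauge reaches 61 mm towards the tester's -x at 19 to 53 mm height, a bleed screw 54 mm towards its -y. Origin: on the bench under the mouth's centre, z up.
- mouth (a point): Centre of the mouth at rim height, 76 mm above the bench, axis vertical. Collar 69 mm across outside, bore 49 mm, 39 mm inside the thread: the nose enters with 1.5 mm to spare all round. Set down at up to 20 mm/s and press with 4 to 10 N. Home, the flange lies on the rim.
- lands (a point): Mouth's axis, 3 mm below the rim, at the lands: three ramps between the three slots. Turned anticlockwise (from above) a lug climbs its land by up to 2.5 mm, then falls about 7 mm into a slot, at most 2.1 rad from landing. Turned clockwise on a land it jams high against a 2.5 mm shoulder. Axes do not show where the slots lie.
- thread (a point): Mouth's axis, 10 mm below the rim, at the thread starts: three slots 34 degrees wide, 120 apart, giving a lug 0.3 rad of room. Their angle differs every time and is not measured. Right-hand thread, sinks 32.4 mm a turn, 1.5 mm axial play. 1.0 to 1.7 rad clockwise brings it home, where it stops sinking; over 0.2 rad more, or some 0.3 N m of torque, is forcing it.
- loupe: Bystander: black eye loupe, a tapered cup 34 mm wide, 30 mm high. Leave it alone.
- staking_block: Bystander: wooden block with a row of holes, 46x110x22 mm. Leave it alone.
- press_die: Bystander: pale nylon press die, 22 mm wide, 28 mm high. Leave it alone.
- oil_cup: Bystander: small round oil cup with a lid, 34 mm wide, 26 mm high. Leave it alone.
Mind the look-alikes: they are no part of the job. Several things have the shape of the plug; the one meant has the colours described above.

How it is judged:
By the outcome, as a careful person would: the job done as asked, in the order asked, and still so for the second after the job is handed in, with the robot touching nothing.
It also fails if it takes over 54 s, if anything falls off the work surface, if the arm or the gripper's body presses on something with over 40 N, if the wrist force passes 120 N, or if a joint passes its speed limit or range.

ROBOT

A 6-joint arm with a two-finger parallel gripper is mounted at the origin on the work surface; the furniture and walls round the work are solid. World frame = base frame: x ahead of the robot, y to its left, z up, the work surface at z = 0. Lengths are in mm, angles in rad, forces in N, time in s.
With the tool pointing down it reaches from about 350 to 1000 mm from the base axis. Payload 7.1 kg.
Tool frame: the origin (TCP) lies between the finger pads, 19 mm behind the fingertips; this is the grasp point; z points along the fingers, y is the line along which they close (so a half turn about z gives the same grasp; the last joint's range is limited). The gripper opens to 85 mm and grips with 20 to 120 N. Pads are 22 mm wide; open, the fingers measure 114 mm over their backs; the gripper's body (76 mm by 85 mm) begins 54 mm behind the grasp point. The pads swing forward as they close: fully open they stand 13 mm farther back than shut.
Start: joints at [-0.019, 0.423, 1.63, -0, 1.089, -0.019], TCP at [624.984, 0.026, 250.019] pointing down, gripper open.
Joint ranges: [-3, 3], [-0.9, 2.11], [0.09, 2.58], [-1.31, 4.45], [0.11, 2.69], [-2.54, 2.54]. Speed limits (rad/s): [2.39, 2.39, 3.01, 3.14, 3.14, 3.14].

INTERFACE

Orientations are given as a unit quaternion [x, y, z, w].
In Python, from rig import arm gives the robot as it stands. The module is installed in compiled form; this text tells all that it offers.
- The arm moves only by the tool servo_tool, never from a script. Its argument "increments" is a list of rows, each a list of 7 numbers: the turn, a rotation vector about the tool's x, y, z in degrees, then the shift along the tool's x, y, z in cm, then the gripper command: -1 is shut, 1 is fully open, values between are in proportion. A call has 1 to 5 rows; each row is the pose to reach, as a shift and turn from the pose commanded when the call began, along the tool's axes at that moment; what a row does not reach only later rows make up. A row lasts 1/8 s, in which the tool goes at most 62.5 mm and 10.7 degrees, less where a joint would pass 70% of its speed; a pose out of reach is approached as far as the arm can. A call with a gripper value outside its range is refused whole. The fingers move at their own pace and stop on an object; the grip force is fixed at half the most. Time passes only in rows, so rows that repeat a pose let the fingers close. It gives the time, the measured TCP pose, the force, the opening and the grip force at its end, in the units of the state.
- arm.read_state(): the state, without advancing time (a new reading comes with each control period).
- arm.read_camera(name): name is "scene" or "side" or "wrist"; returns a dict with "pixels" (480x640x3 uint8, blue, green, red), "camera_matrix" (3x3 intrinsics, pixels), "world_from_camera" (4x4, takes a point from camera to world coordinates); the wrist camera has in their place "hand_eye" (4x4, takes a point from camera to tool coordinates, whose origin is the TCP and whose axes are the flange's). Camera axes: x right, y up, looking along -z (the intrinsics and any distortion apply to the point x, -y, -z); pixel columns grow to the right and rows downward; lengths in mm; the calibration is good to about 2 mm. A picture is of the moment at which its call begins: read the wrist's pose just before it. There is no depth.
- arm.sign_off(): hands the job in; it is judged then, once.
The state is a dict: "time_s": time; "q": joint angles; "qvel": joint speeds; "effort": joint torques, N m; "tool_pos": TCP position; "eef_rot": TCP orientation; "ft_force": force on the tool from outside, world axes, zero at the start; "wrist_torque": the same for the moment, N m; "gripper_width": finger opening in mm; "finger_force": force on a finger pad.
Only numpy, scipy, OpenCV 4.12 (cv2) and the standard library are available. Lean on these libraries where they do the work, as an engineer would, in place of code of your own. Each camera call takes 0.05 s, during which the arm holds its last target. There are 200 camera calls.

## Working session

There is one attempt and no reset: what is moved stays moved. The work goes in short steps, Python scripts to look and compute and a tool call to move; the robot and the scene stay as the last step left them, time stands still between calls to the robot, and variables do not carry over. Pictures are saved under pics/ and viewed, at most 10 in all, crops included, and the job is handed in when it is done.

Besides the shell and the picture viewer there is one more tool, called after ">>>" by a JSON object that holds its "fn" and its "kwargs", one argument or row to a line. servo_tool: Moves the arm, as the interface text tells. Its arguments: {"type":"object","properties":{"increments":{"type":"array","items":{"type":"array","items":{"type":"number"}}}},"required":["increments"]}

```bash
mkdir -p pics
python3 - <<'E'
from rig import arm
import cv2,numpy as np
s=arm.read_state();print(s)
for n in("scene","side","wrist"):
    c=arm.read_camera(n);cv2.imwrite(f"pics/{n}0.png",c["pixels"])
    np.savez(f"{n}0.npz",**{k:v for k,v in c.items()})
    print(n,{k:np.round(v,3).tolist() for k,v in c.items() if k!="pixels"})
E
```

```text
{'time_s': 0.0, 'q': array([-1.89635602e-02,  4.23866487e-01,  1.63069381e+00, -3.74531311e-05,
        1.08861231e+00, -1.90022187e-02]), 'qvel': array([ 0.00025082, -0.00082385,  0.00188124,  0.00144981, -0.00078971,
        0.00104404]), 'effort': array([ 6.87376578e-04, -5.57382560e+01, -2.81743366e+01,  7.52266601e-05,
        7.21184188e-03,  1.02962622e-05]), 'tool_pos': array([6.24474981e+02, 4.90821438e-02, 2.49228166e+02]), 'eef_rot': array([ 7.07086743e-01,  7.07126378e-01, -5.59840162e-04, -5.57596526e-04]), 'ft_force': array([ 0.22117369, -0.99349716,  0.00446484]), 'wrist_torque': array([ 0.05800833, -0.00557335,  0.00426971]), 'finger_force': 0.0, 'gripper_width': 85.2827122099883}
scene {'camera_matrix': [[623.859, 0.0, 314.998], [0.0, 623.859, 242.305], [0.0, 0.0, 1.0]], 'world_from_camera': [[0.741, 0.521, -0.422, 99.965], [-0.671, 0.575, -0.468, -275.265], [-0.001, 0.63, 0.776, 816.299], [0.0, 0.0, 0.0, 1.0]]}
side {'camera_matrix': [[524.242, 0.0, 328.115], [0.0, 524.242, 242.614], [0.0, 0.0, 1.0]], 'world_from_camera': [[0.991, 0.109, -0.084, 426.312], [-0.137, 0.803, -0.579, -311.236], [0.004, 0.585, 0.811, 774.464], [0.0, 0.0, 0.0, 1.0]]}
wrist {'camera_matrix': [[377.457, 0.0, 314.565], [0.0, 377.457, 237.465], [0.0, 0.0, 1.0]], 'hand_eye': [[-0.001, 0.962, 0.273, 70.514], [1.0, 0.0, 0.001, 0.356], [0.0, 0.273, -0.962, -124.293], [0.0, 0.0, 0.0, 1.0]]}
```

View pics/scene0.png

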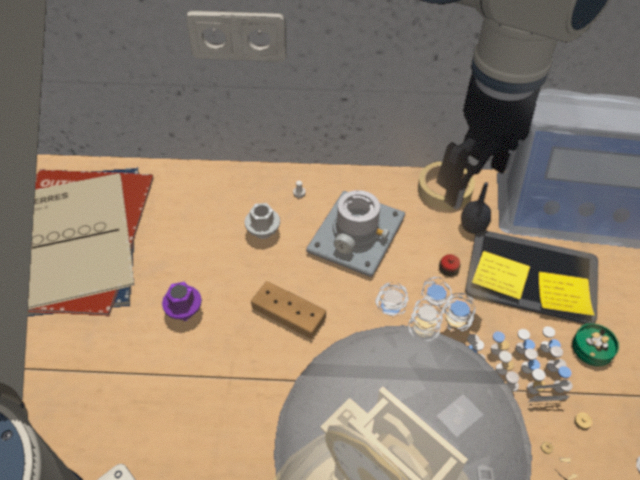

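View pics/side0.png

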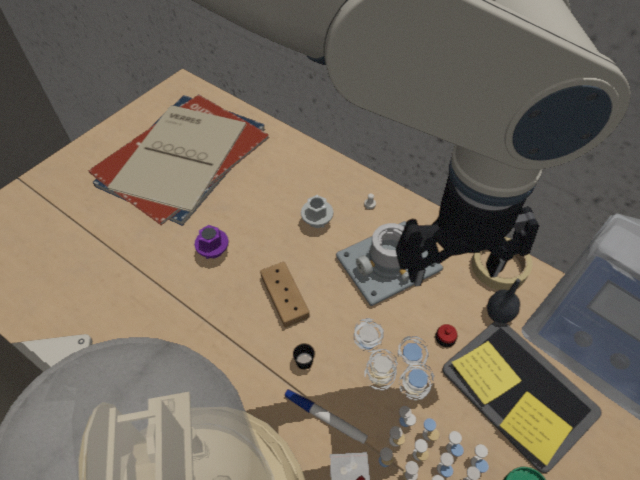

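Candidates: a steel plug at scene (262,220) / side (317,210), and a purple look-alike at scene (181,300) / side (210,241). I choose the steel one. The tester mouth is at scene (358,205) / side (392,240). Next is a close crop of both.

```bash
cat > h.py <<'E'
import numpy as np
def ray(c,uv,T=None):
    K=c["camera_matrix"];T=c["world_from_camera"] if T is None else T
    d=np.array([(uv[0]-K[0,2])/K[0,0],-(uv[1]-K[1,2])/K[1,1],-1.])
    return T[:3,3],T[:3,:3]@d
def atz(c,uv,z,T=None):
    o,d=ray(c,uv,T);return o+d*(z-o[2])/d[2]
E
python3 - <<'E'
import cv2,numpy as np
a=cv2.imread("pics/scene0.png")[165:285,235:415];b=cv2.imread("pics/side0.png")[185:305,290:450]
r=lambda i:cv2.resize(i,None,fx=4,fy=4,interpolation=cv2.INTER_CUBIC)
A,B=cv2.resize(a,(390*1,260)),None
f=2.2
cv2.imwrite("pics/crop.png",np.hstack([cv2.resize(a,(405,270),interpolation=2),cv2.resize(b,(360,270),interpolation=2)]))
from h import *
s=np.load("scene0.npz");d=np.load("side0.npz")
for n,c,uv,z in[("plug",s,(262,210),54),("plug",d,(318,202),54),("mouth",s,(358,203),76),("mouth",d,(393,239),76)]:print(n,atz(c,uv,z).round(1))
E
```

```text
plug [496.2 293.3  54. ]
plug [495.1 295.2  54. ]
mouth [608.9 184.8  76. ]
mouth [605.8 180.8  76. ]
```

View pics/crop.png

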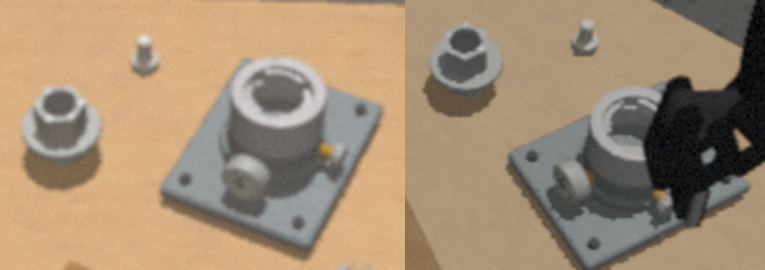

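Silver plug confirmed at about (496,294), mouth at about (607,183). Next I go above the plug.

>>> {"fn": "servo_tool", "kwargs": {
  "increments": [
    [0, 0, 0, 5.9, -2.6, 1.8, 1],
    [0, 0, 0, 11.8, -5.1, 3.6, 1],
    [0, 0, 0, 17.6, -7.7, 5.4, 1],
    [0, 0, 0, 23.5, -10.3, 7.2, 1],
    [0, 0, 0, 29.4, -12.8, 9, 1]
  ]
}}

```text
time_s: 0.78
tool_pos: [503.8, 277.4, 165.0]
eef_rot: [0.707, 0.707, 0.0, 0.0]
ft_force: [1.2, -0.2, -0.0]
gripper_width: 85.3
finger_force: 0.0
```

```bash
cat >> h.py <<'E'
from scipy.spatial.transform import Rotation as Ro
import cv2
def snap(arm,name):
    s=arm.read_state();c=arm.read_camera("wrist");T=np.eye(4)
    T[:3,:3]=Ro.from_quat(s["eef_rot"]).as_matrix();T[:3,3]=s["tool_pos"]
    T=T@c["hand_eye"];cv2.imwrite(f"pics/{name}.png",c["pixels"])
    np.savez(name+".npz",camera_matrix=c["camera_matrix"],world_from_camera=T)
    print(s["time_s"],s["tool_pos"].round(1),s["eef_rot"].round(4),s["ft_force"].round(1),s["wrist_torque"].round(2),s["q"].round(2),s["gripper_width"])
def pix(c,p):
    T=c["world_from_camera"];K=c["camera_matrix"];v=T[:3,:3].T@(np.array(p)-T[:3,3])
    return K[0,0]*v[0]/-v[2]+K[0,2],K[1,1]*-v[1]/-v[2]+K[1,2]
E
python3 -c "
from h import *;from rig import arm
snap(arm,'w1');c=np.load('w1.npz');print(pix(c,(496,294,54)))
i=cv2.imread('pics/w1.png');u,v=map(int,pix(c,(496,294,54)))
u0=min(max(u-100,0),440);v0=min(max(v-75,0),330);print(u0,v0)
cv2.imwrite('pics/w1c.png',cv2.resize(i[v0:v0+150,u0:u0+200],None,fx=4,fy=4,interpolation=2))"
```

```text
0.775 [503.8 277.4 165. ] [7.072e-01 7.070e-01 1.000e-04 0.000e+00] [ 1.2 -0.2 -0. ] [-0.03 -0.    0.  ] [ 0.48  0.46  1.8  -0.    0.88  0.48] 85.26070682315938
(np.float64(301.9882174771989), np.float64(217.9069196120651))
201 142
```

View pics/w1c.png

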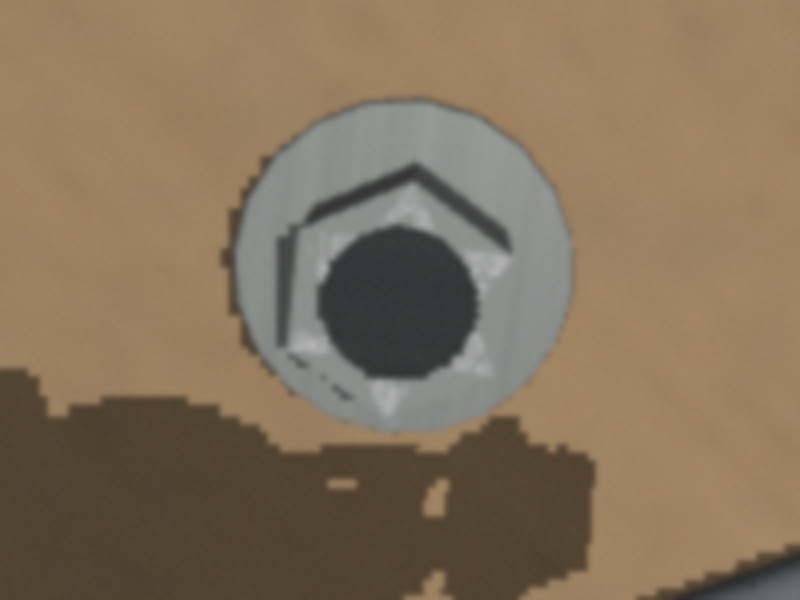

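The crop shows the silver hex plug upright. The hole centre is at full-picture (301,217), with head corners near crop (417,183), (507,255), (487,375), (390,417), (293,345) and (305,230).

```bash
python3 -c "
from h import *
c=np.load('w1.npz')
P=np.array([atz(c,(201+u/4,142+v/4),54)[:2] for u,v in [(417,183),(507,255),(487,375),(390,417),(293,345),(305,230)]])
m=P.mean(0);print(m,atz(c,(201+403/4,142+265/4),30));d=P-m;print(np.linalg.norm(d,axis=1))
a=np.degrees(np.arctan2(d[:,1],d[:,0]));print(a,a%60)"
python3 -c "
from h import *;from rig import arm
s=arm.read_state();print(s['tool_pos'],s['time_s'])"
```

```text
[495.34652403 294.24544526] [495.07151354 295.4179252   30.        ]
[19.27432387 18.67006676 18.47986077 19.27716974 18.65595246 18.85038225]
[  81.4009638    24.11605617  -40.85626008  -95.38632395 -157.78043239
  141.82879479] [21.4009638  24.11605617 19.14373992 24.61367605 22.21956761 21.82879479]
[500.06358107 282.30223542 162.90126814] 0.825
```

>>> {"fn": "servo_tool", "kwargs": {
  "increments": [
    [0, 0, 7.8, 0.07, -0.17, 2, 1],
    [0, 0, 7.8, 0.07, -0.17, 5, 1],
    [0, 0, 7.8, 0.07, -0.17, 8, 1],
    [0, 0, 7.8, 0.07, -0.17, 10.9, 1],
    [0, 0, 7.8, 0.07, -0.17, 10.9, 1]
  ]
}}

```text
time_s: 1.45
tool_pos: [501.5, 275.6, 54.6]
eef_rot: [0.754, 0.657, -0.002, -0.001]
ft_force: [-0.3, -0.1, -0.1]
gripper_width: 85.7
finger_force: 0.0
```

>>> {"fn": "servo_tool", "kwargs": {
  "increments": [
    [0, 0, 0, 0, 0, 0, 0.2],
    [0, 0, 0, 0, 0, 0, -0.4],
    [0, 0, 0, 0, 0, 0, -0.8],
    [0, 0, 0, 0, 0, 0, -1],
    [0, 0, 0, 0, 0, 0, -1]
  ]
}}

```text
time_s: 2.08
tool_pos: [503.5, 276.8, 57.9]
eef_rot: [0.754, 0.657, 0.001, 0.0]
ft_force: [-2.5, -1.3, 7.8]
gripper_width: 32.6
finger_force: 57.6
```

The commanded pose fell short because I exceeded the row limit, so the grip is off-centre. I open again, rise and look.

>>> {"fn": "servo_tool", "kwargs": {
  "increments": [
    [0, 0, 0, 0, 0, 0, 0],
    [0, 0, 0, 0, 0, 0, 1],
    [0, 0, 0, 0, 0, 0, 1],
    [0, 0, 0, 0, 0, -3, 1],
    [0, 0, 0, 0, 0, -8, 1]
  ]
}}

```text
time_s: 2.7
tool_pos: [501.9, 275.9, 135.8]
eef_rot: [0.754, 0.657, -0.002, -0.0]
ft_force: [0.9, 0.7, 0.4]
gripper_width: 85.6
finger_force: 0.0
```

>>> {"fn": "servo_tool", "kwargs": {
  "increments": [
    [0, 0, 0, 0, 0, -2, 1],
    [0, 0, 0, 0, 0, -2, 1],
    [0, 0, 0, 0, 0, -2, 1]
  ]
}}

```text
time_s: 3.08
tool_pos: [502.5, 276.2, 155.6]
eef_rot: [0.754, 0.657, -0.001, -0.0]
ft_force: [0.0, -0.4, -0.4]
gripper_width: 85.7
finger_force: 0.0
```

```bash
python3 -c "
from h import *;from rig import arm
snap(arm,'w2');c=np.load('w2.npz')
i=cv2.imread('pics/w2.png');u,v=map(int,pix(c,(496,294,54)))
u0=min(max(u-100,0),440);v0=min(max(v-75,0),330);print(u0,v0)
cv2.imwrite('pics/w2c.png',cv2.resize(i[v0:v0+150,u0:u0+200],None,fx=4,fy=4,interpolation=2))"
```

```text
3.075 [502.5 276.2 155.6] [ 7.536e-01  6.574e-01 -7.000e-04 -2.000e-04] [ 0.  -0.4 -0.4] [0.01 0.03 0.02] [ 0.48  0.47  1.81 -0.    0.86  0.62] 85.66377961090643
200 146
```

View pics/w2c.png

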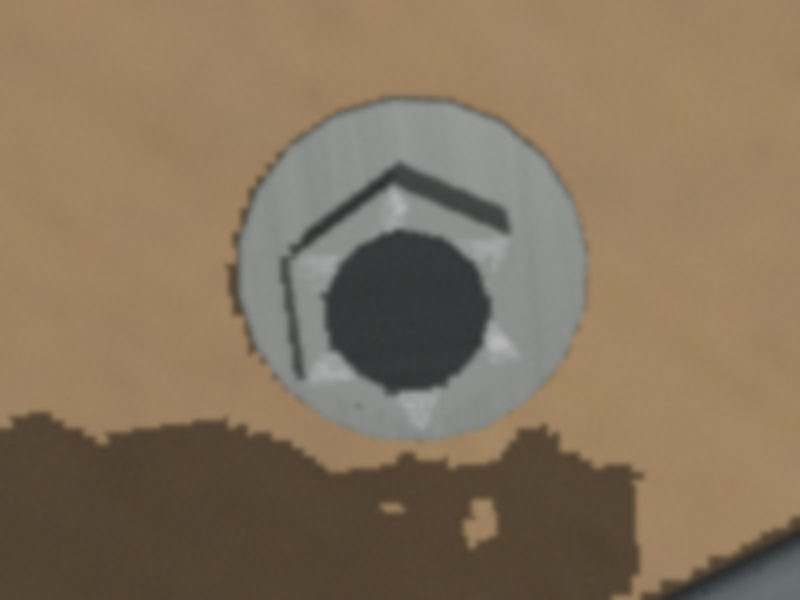

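The plug still stands upright and is almost unmoved. The hole centre is at crop (407,310), with top-face corners (397,183), (508,235), (517,358), (420,430), (305,380) and (290,258).

```bash
python3 -c "
from h import *;from rig import arm
c=np.load('w2.npz')
P=np.array([atz(c,(200+u/4,146+v/4),54)[:2] for u,v in [(397,183),(508,235),(517,358),(420,430),(305,380),(290,258)]])
m=P.mean(0);print(m,atz(c,(200+407/4,146+310/4),54),atz(c,(200+411/4,146+268/4),30));d=P-m;print(np.linalg.norm(d,axis=1))
a=np.degrees(np.arctan2(d[:,1],d[:,0]));print(a%60)
s=arm.read_state();R=Ro.from_quat(s['eef_rot']).as_matrix();print(s['tool_pos'],R.round(3));print(R.T@(np.r_[m,51]-s['tool_pos']))"
```

```text
[496.58375701 292.52879937] [496.68613947 292.3176714   54.        ] [496.74610316 293.72678513  30.        ]
[19.48732799 19.36823159 18.8556969  19.73606863 19.57168082 19.34165192]
[25.6694377  28.67654061 27.53758701 27.9719112  27.92104364 27.8824656 ]
[502.25915807 276.12650015 155.22021622] [[ 0.136  0.991 -0.002]
 [ 0.991 -0.136 -0.001]
 [-0.001 -0.002 -1.   ]]
[ 15.6203423   -7.65481601 104.21375996]
```

>>> {"fn": "servo_tool", "kwargs": {
  "increments": [
    [0, 0, -5.4, 1.6, -0.77, 2, 1],
    [0, 0, -5.4, 1.6, -0.77, 4, 1],
    [0, 0, -5.4, 1.6, -0.77, 7, 1],
    [0, 0, -5.4, 1.6, -0.77, 10.4, 1],
    [0, 0, -5.4, 1.6, -0.77, 10.4, 1]
  ]
}}

```text
time_s: 3.75
tool_pos: [495.0, 292.0, 49.1]
eef_rot: [0.722, 0.692, -0.004, -0.001]
ft_force: [-0.1, -0.1, 0.9]
gripper_width: 85.2
finger_force: 0.0
```

>>> {"fn": "servo_tool", "kwargs": {
  "increments": [
    [0, 0, 0, 0, 0, 0, 1],
    [0, 0, 0, 0, 0, 0, 1]
  ]
}}

```text
time_s: 4.0
tool_pos: [498.3, 293.8, 53.7]
eef_rot: [0.722, 0.692, 0.001, 0.0]
ft_force: [-0.5, -0.8, 0.1]
gripper_width: 85.5
finger_force: 0.0
```

>>> {"fn": "servo_tool", "kwargs": {
  "increments": [
    [0, 0, 0, 0, 0, 0, 1],
    [0, 0, 0, 0, 0, 0, 1],
    [0, 0, 0, 0, 0, 0, 1]
  ]
}}

```text
time_s: 4.38
tool_pos: [497.7, 293.5, 52.9]
eef_rot: [0.722, 0.692, 0.0, 0.0]
ft_force: [0.8, 0.7, -0.1]
gripper_width: 85.4
finger_force: 0.0
```

>>> {"fn": "servo_tool", "kwargs": {
  "increments": [
    [0, 0, 0, -0.09, -0.1, 0.15, 0.4],
    [0, 0, 0, -0.09, -0.1, 0.15, 0],
    [0, 0, 0, -0.09, -0.1, 0.15, -0.5],
    [0, 0, 0, -0.09, -0.1, 0.15, -1],
    [0, 0, 0, -0.09, -0.1, 0.15, -1]
  ]
}}

```text
time_s: 5.0
tool_pos: [496.8, 292.7, 51.3]
eef_rot: [0.722, 0.692, 0.0, 0.0]
ft_force: [0.3, 0.8, 3.2]
gripper_width: 32.8
finger_force: 60.3
```

>>> {"fn": "servo_tool", "kwargs": {
  "increments": [
    [0, 0, 0, 0, 0, 0, -1],
    [0, 0, 0, 0, 0, 0, -1],
    [0, 0, 0, 0, 0, 0, -1]
  ]
}}

```text
time_s: 5.38
tool_pos: [496.7, 292.7, 51.2]
eef_rot: [0.722, 0.692, 0.0, 0.0]
ft_force: [-0.7, -0.5, 4.7]
gripper_width: 32.7
finger_force: 60.4
```

>>> {"fn": "servo_tool", "kwargs": {
  "increments": [
    [0, 0, 0, 0, 0, -2, -1],
    [0, 0, 0, 0, 0, -5, -1],
    [0, 0, 0, 0, 0, -8, -1],
    [0, 0, 0, 0, 0, -10, -1],
    [0, 0, 0, 0, 0, -10, -1]
  ]
}}

```text
time_s: 6.0
tool_pos: [497.4, 293.0, 153.2]
eef_rot: [0.722, 0.692, 0.002, 0.0]
ft_force: [0.0, 1.3, -2.8]
gripper_width: 32.6
finger_force: 60.0
```

>>> {"fn": "servo_tool", "kwargs": {
  "increments": [
    [0, 0, 0, -2, 2.2, 0, -1],
    [0, 0, 0, -5, 5.4, 0, -1],
    [0, 0, 0, -8, 8.7, 0, -1],
    [0, 0, 0, -10.5, 11.4, 0, -1],
    [0, 0, 0, -10.5, 11.4, 0, -1]
  ]
}}

```text
time_s: 6.62
tool_pos: [607.0, 180.7, 150.0]
eef_rot: [0.723, 0.691, -0.0, -0.0]
ft_force: [-0.2, 0.8, -2.2]
gripper_width: 32.9
finger_force: 60.2
```

>>> {"fn": "servo_tool", "kwargs": {
  "increments": [
    [0, 0, 0, 0, 0, 0, -1],
    [0, 0, 0, 0, 0, 0, -1],
    [0, 0, 0, 0, 0, 0, -1]
  ]
}}

```text
time_s: 7.0
tool_pos: [605.4, 183.6, 151.0]
eef_rot: [0.721, 0.693, -0.0, -0.0]
ft_force: [0.4, -1.2, -1.7]
gripper_width: 32.9
finger_force: 60.2
```

```bash
python3 -c "
from h import *;from rig import arm
snap(arm,'w3');c=np.load('w3.npz');print(pix(c,(607,183,76)))
s=arm.read_camera('scene');d=arm.read_camera('side')
a=s['pixels'][120:240,290:430];b=d['pixels'][150:270,320:460]
w=cv2.imread('pics/w3.png')
t=np.hstack([cv2.resize(a,(350,300),interpolation=2),cv2.resize(b,(350,300),interpolation=2)])
cv2.imwrite('pics/m3.png',np.vstack([t,cv2.resize(w[180:480,120:520],(700,525))[:300] if 0 else cv2.resize(w[150:450],(640,300)) [:, :].copy() if 0 else cv2.copyMakeBorder(w[180:480],0,0,0,60,0)]))"
```

```text
7.0 [605.4 183.6 151. ] [ 7.213e-01  6.926e-01 -2.000e-04 -1.000e-04] [ 0.4 -1.2 -1.7] [ 0.05 -0.01 -0.03] [0.28 0.55 1.67 0.   0.91 0.32] 32.94791622243854
(np.float64(317.1437464770757), np.float64(262.2369005370163))
```

View pics/m3.png

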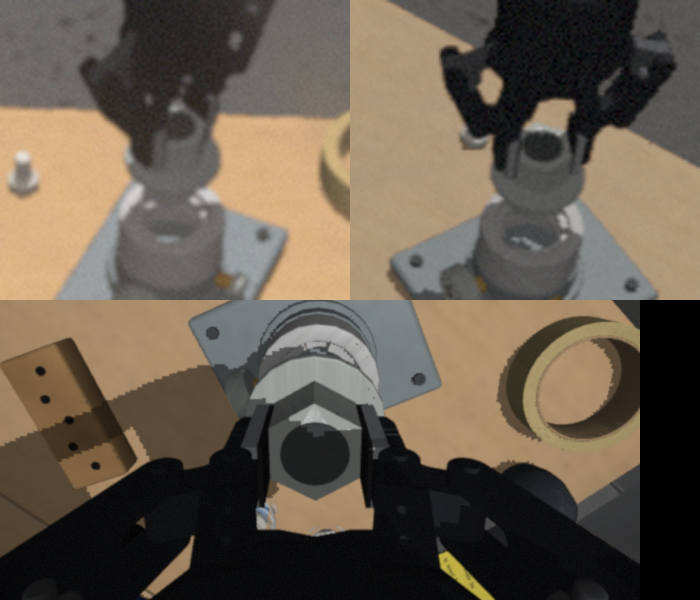

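The wrist view shows the plug upright in the pads, with its hole at wrist (315,334) and hiding the mouth. I shift aside 70 mm to see the rim unobstructed.

>>> {"fn": "servo_tool", "kwargs": {
  "increments": [
    [0, 0, 0, -2, 0, 0, -1],
    [0, 0, 0, -5, 0, 0, -1],
    [0, 0, 0, -7, 0, 0, -1],
    [0, 0, 0, -7, 0, 0, -1],
    [0, 0, 0, -7, 0, 0, -1]
  ]
}}

```text
time_s: 7.78
tool_pos: [603.3, 112.9, 151.2]
eef_rot: [0.722, 0.692, 0.0, 0.0]
ft_force: [0.3, 0.1, -1.4]
gripper_width: 33.0
finger_force: 60.2
```

>>> {"fn": "servo_tool", "kwargs": {
  "increments": [
    [0, 0, 0, 0, 0, 0, -1],
    [0, 0, 0, 0, 0, 0, -1],
    [0, 0, 0, 0, 0, 0, -1]
  ]
}}

```text
time_s: 8.15
tool_pos: [603.1, 113.4, 151.0]
eef_rot: [0.722, 0.692, -0.0, -0.0]
ft_force: [-0.9, 0.9, -1.9]
gripper_width: 33.0
finger_force: 60.2
```

```bash
python3 -c "
from h import *;from rig import arm
snap(arm,'w4');c=np.load('w4.npz');print(pix(c,(607,183,76)))
w=cv2.imread('pics/w4.png')
cv2.imwrite('pics/w4c.png',cv2.resize(w[90:390,190:450],None,fx=2,fy=2,interpolation=2))"
```

```text
8.15 [603.1 113.4 151. ] [ 0.7215  0.6924 -0.     -0.    ] [-0.9  0.9 -1.9] [0.02 0.02 0.03] [0.17 0.53 1.72 0.   0.89 0.21] 33.031750351941625
(np.float64(316.129041050699), np.float64(131.75396832207824))
```

View pics/w4c.png

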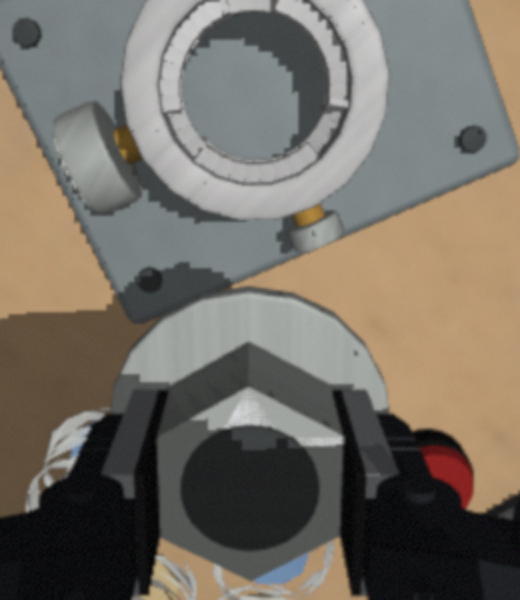

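Rim outer edge in the crop: left (123,85), right (388,85), bottom (255,219). Bore: left 160, right 352, bottom 184. Plug flange: left (112,400), right (388,400), top (250,289). I fit both circles for the relative offset.

```bash
python3 -c "
from h import *
from scipy.optimize import least_squares as ls
c=np.load('w4.npz');t=np.linspace(0,2*np.pi,361)
def ext(p,z,r):
    q=np.array([pix(c,(p[0]+r*np.cos(a),p[1]+r*np.sin(a),z)) for a in t]);q=(q-[190,90])*2
    return q[:,0].min(),q[:,0].max(),q[:,1].min(),q[:,1].max()
def fit(o,z,r,g):
    f=lambda p:[ (e-m) for e,m in zip(ext(p[:2],z,r),o) if m is not None]
    s=ls(f,g,diff_step=1e-4);print(s.x.round(2),s.fun.round(1))
fit((123,388,None,219),76,34.5,[607,183]);fit((160,352,None,184),76,24.5,[607,183])
fit((112,388,289,None),130,30,[603,113.]);fit((112,388,289,None),124,30,[603,113.])
print(atz(c,(190+125,90+244),154), atz(c,(190+125,90+(345+580)/4),154))
"
```

```text
[607.8  182.55] [-3.3  3.3  0.3]
[607.91 181.96] [-0.3  0.3  0. ]
[603.51 113.69] [-4.6  4.6  0.5]
[603.45 112.14] [ 0.7 -0.7 -0.1]
[603.47795134 113.20628668 154.        ] [603.68932974 118.30104064 154.        ]
```

>>> {"fn": "servo_tool", "kwargs": {
  "increments": [
    [0, 0, 0, 2, 0.05, 0, -1],
    [0, 0, 0, 5, 0.1, 0, -1],
    [0, 0, 0, 6.9, 0.15, 0.8, -1],
    [0, 0, 0, 6.9, 0.15, 1.6, -1],
    [0, 0, 0, 6.9, 0.15, 2.2, -1]
  ]
}}

```text
time_s: 8.82
tool_pos: [606.9, 181.6, 127.9]
eef_rot: [0.722, 0.692, -0.001, -0.0]
ft_force: [0.1, 0.4, -1.9]
gripper_width: 32.8
finger_force: 60.2
```

>>> {"fn": "servo_tool", "kwargs": {
  "increments": [
    [0, 0, 0, 0, 0, 0, -1],
    [0, 0, 0, 0, 0, 0, -1],
    [0, 0, 0, 0, 0, 0, -1],
    [0, 0, 0, 0, 0, 0, -1]
  ]
}}

```text
time_s: 9.32
tool_pos: [607.7, 181.7, 129.4]
eef_rot: [0.722, 0.692, 0.0, 0.0]
ft_force: [0.2, -0.5, -2.3]
gripper_width: 32.7
finger_force: 60.2
```

>>> {"fn": "servo_tool", "kwargs": {
  "increments": [
    [0, 0, 0, 0.06, -0.02, 0.2, -1],
    [0, 0, 0, 0.06, -0.02, 0.4, -1],
    [0, 0, 0, 0.06, -0.02, 0.6, -1],
    [0, 0, 0, 0.06, -0.02, 0.8, -1],
    [0, 0, 0, 0.06, -0.02, 1.0, -1]
  ]
}}

```text
time_s: 9.95
tool_pos: [607.3, 182.5, 118.9]
eef_rot: [0.722, 0.692, -0.0, -0.0]
ft_force: [0.7, -0.3, -1.8]
gripper_width: 32.5
finger_force: 60.2
```

>>> {"fn": "servo_tool", "kwargs": {
  "increments": [
    [0, 0, 0, 0, 0, 0.15, -1],
    [0, 0, 0, 0, 0, 0.3, -1],
    [0, 0, 0, 0, 0, 0.35, -1]
  ]
}}

```text
time_s: 10.32
tool_pos: [607.5, 182.5, 116.7]
eef_rot: [0.722, 0.692, 0.0, 0.0]
ft_force: [-3.6, -1.0, 11.0]
gripper_width: 32.8
finger_force: 61.6
```

Contact at a gap of 13.7 mm, so the lugs rest on the lands. I ease off slightly and turn backwards in small steps.

>>> {"fn": "servo_tool", "kwargs": {
  "increments": [
    [0, 0, -3, 0, 0, -0.04, -1],
    [0, 0, -7, 0, 0, -0.03, -1],
    [0, 0, -10, 0, 0, -0.03, -1]
  ]
}}

```text
time_s: 10.7
tool_pos: [608.3, 182.5, 117.1]
eef_rot: [0.658, 0.753, 0.001, 0.001]
ft_force: [-1.3, -0.2, 4.7]
gripper_width: 32.8
finger_force: 61.1
```

>>> {"fn": "servo_tool", "kwargs": {
  "increments": [
    [0, 0, -4, 0, 0, -0.01, -1],
    [0, 0, -8, 0, 0, -0.02, -1],
    [0, 0, -10, 0, 0, -0.03, -1]
  ]
}}

```text
time_s: 11.08
tool_pos: [608.3, 182.4, 117.1]
eef_rot: [0.59, 0.807, 0.001, 0.001]
ft_force: [1.7, -0.6, 3.0]
gripper_width: 32.4
finger_force: 60.8
```

>>> {"fn": "servo_tool", "kwargs": {
  "increments": [
    [0, 0, -4, 0, 0, 0.02, -1],
    [0, 0, -8, 0, 0, 0.02, -1],
    [0, 0, -10, 0, 0, 0.02, -1]
  ]
}}

```text
time_s: 11.45
tool_pos: [607.0, 182.4, 115.6]
eef_rot: [0.518, 0.856, -0.0, -0.0]
ft_force: [0.6, 0.3, -2.4]
gripper_width: 32.7
finger_force: 60.1
```

>>> {"fn": "servo_tool", "kwargs": {
  "increments": [
    [0, 0, -4, 0, 0, 0, -1],
    [0, 0, -8, 0, 0, 0, -1],
    [0, 0, -10, 0, 0, 0, -1]
  ]
}}

```text
time_s: 11.82
tool_pos: [606.9, 182.1, 115.5]
eef_rot: [0.441, 0.897, -0.001, -0.0]
ft_force: [-1.9, -2.6, -1.5]
gripper_width: 33.1
finger_force: 60.2
```

The force vanished between 20° and 30°, so the lugs are over the slot. I lower into it.

>>> {"fn": "servo_tool", "kwargs": {
  "increments": [
    [0, 0, 1, 0, 0, 0.1, -1],
    [0, 0, 1, 0, 0, 0.2, -1],
    [0, 0, 1, 0, 0, 0.2, -1]
  ]
}}

```text
time_s: 12.2
tool_pos: [607.1, 182.3, 113.7]
eef_rot: [0.45, 0.893, -0.0, -0.0]
ft_force: [-1.4, -2.1, -2.4]
gripper_width: 32.7
finger_force: 60.2
```

>>> {"fn": "servo_tool", "kwargs": {
  "increments": [
    [0, 0, 0, 0, 0, 0.15, -1],
    [0, 0, 0, 0, 0, 0.3, -1],
    [0, 0, 0, 0, 0, 0.35, -1]
  ]
}}

```text
time_s: 12.58
tool_pos: [607.3, 182.3, 110.5]
eef_rot: [0.449, 0.893, -0.0, -0.0]
ft_force: [-2.4, -3.5, 1.8]
gripper_width: 32.8
finger_force: 60.7
```

```bash
python3 -c "
from rig import arm
s=arm.read_state();print(s['tool_pos'],s['ft_force'],s['wrist_torque'])"
```

```text
[607.26684803 182.3191421  110.51496538] [-2.43614905 -3.54401609  1.82796246] [-0.61133879  0.39570453 -0.07032424]
```

>>> {"fn": "servo_tool", "kwargs": {
  "increments": [
    [0, 0, 1, 0, 0, 0.03, -1],
    [0, 0, 2, 0, 0, 0.06, -1]
  ]
}}

```text
time_s: 12.82
tool_pos: [607.6, 182.8, 110.4]
eef_rot: [0.465, 0.885, 0.0, 0.0]
ft_force: [-2.6, -1.4, 5.1]
gripper_width: 33.1
finger_force: 61.1
```

```bash
python3 -c "
from rig import arm
s=arm.read_state();print(s['tool_pos'],s['ft_force'],s['wrist_torque'])"
```

```text
[607.63475992 182.78557088 110.4090654 ] [-2.61085524 -1.41892716  5.13729098] [-0.23482172  0.45728638 -0.02805928]
```

In the thread start, at a gap of about 7.4 mm. Now I screw clockwise, sinking 0.09 mm per degree.

>>> {"fn": "servo_tool", "kwargs": {
  "increments": [
    [0, 0, 4, 0, 0, 0.03, -1],
    [0, 0, 8, 0, 0, 0.07, -1],
    [0, 0, 12, 0, 0, 0.1, -1]
  ]
}}

```text
time_s: 13.2
tool_pos: [607.9, 183.0, 109.4]
eef_rot: [0.556, 0.831, 0.001, 0.0]
ft_force: [-2.0, -0.7, 3.3]
gripper_width: 33.0
finger_force: 61.0
```

```bash
python3 -c "
from rig import arm
s=arm.read_state();print(s['tool_pos'],s['ft_force'],s['wrist_torque'])"
```

```text
[607.86458029 182.97094143 109.40293722] [-2.04102895 -0.664283    3.32899965] [-0.13051089  0.30626613 -0.04356503]
```

Sinking with the thread, torque small. Continue.

>>> {"fn": "servo_tool", "kwargs": {
  "increments": [
    [0, 0, 4, 0, 0, 0.036, -1],
    [0, 0, 8, 0, 0, 0.072, -1],
    [0, 0, 12, 0, 0, 0.108, -1],
    [0, 0, 16, 0, 0, 0.144, -1]
  ]
}}

```text
time_s: 13.7
tool_pos: [608.2, 183.0, 108.0]
eef_rot: [0.666, 0.746, 0.001, 0.0]
ft_force: [-1.1, -1.0, 2.5]
gripper_width: 33.0
finger_force: 60.9
```

>>> {"fn": "servo_tool", "kwargs": {
  "increments": [
    [0, 0, 4, 0, 0, 0.036, -1],
    [0, 0, 8, 0, 0, 0.072, -1],
    [0, 0, 12, 0, 0, 0.108, -1],
    [0, 0, 16, 0, 0, 0.144, -1]
  ]
}}

```text
time_s: 14.2
tool_pos: [608.4, 183.0, 106.5]
eef_rot: [0.764, 0.646, 0.001, 0.0]
ft_force: [-0.6, -0.3, 0.9]
gripper_width: 32.7
finger_force: 60.8
```

```bash
python3 -c "
from rig import arm
s=arm.read_state();print(s['tool_pos'],s['ft_force'],s['wrist_torque'])"
```

```text
[608.36453505 183.01408492 106.52167542] [-0.59002991 -0.27549391  0.88188152] [-0.1210433  -0.02540072 -0.04093451]
```

>>> {"fn": "servo_tool", "kwargs": {
  "increments": [
    [0, 0, 4, 0, 0, 0.045, -1],
    [0, 0, 8, 0, 0, 0.085, -1],
    [0, 0, 12, 0, 0, 0.12, -1],
    [0, 0, 16, 0, 0, 0.155, -1]
  ]
}}

```text
time_s: 14.7
tool_pos: [608.5, 183.1, 105.0]
eef_rot: [0.846, 0.533, 0.001, 0.0]
ft_force: [-1.2, -0.8, 2.0]
gripper_width: 32.7
finger_force: 60.8
```

>>> {"fn": "servo_tool", "kwargs": {
  "increments": [
    [0, 0, 4, 0, 0, 0.036, -1],
    [0, 0, 8, 0, 0, 0.072, -1],
    [0, 0, 12, 0, 0, 0.108, -1]
  ]
}}

```text
time_s: 15.08
tool_pos: [608.4, 183.0, 103.9]
eef_rot: [0.897, 0.442, 0.001, 0.0]
ft_force: [-0.3, 0.3, 2.6]
gripper_width: 32.7
finger_force: 60.8
```

```bash
python3 -c "
from rig import arm
s=arm.read_state();print(s['tool_pos'],s['ft_force'],s['wrist_torque'])"
```

```text
[608.35333471 183.0475073  103.92679673] [-0.29082799  0.32847925  2.6104316 ] [-0.05941648  0.0118921   0.02240516]
```

>>> {"fn": "servo_tool", "kwargs": {
  "increments": [
    [0, 0, 3, 0, 0, 0.03, -1],
    [0, 0, 6, 0, 0, 0.055, -1],
    [0, 0, 6, 0, 0, 0.055, -1]
  ]
}}

```text
time_s: 15.45
tool_pos: [608.3, 182.9, 103.4]
eef_rot: [0.918, 0.396, 0.001, 0.0]
ft_force: [0.0, -1.3, 2.9]
gripper_width: 32.7
finger_force: 60.9
```

```bash
python3 -c "
from rig import arm
s=arm.read_state();print(s['tool_pos'],s['ft_force'],s['wrist_torque'])"
```

```text
[608.29916969 182.91578444 103.37050679] [ 0.02472226 -1.3360235   2.91469282] [-0.04085617 -0.02720861 -0.09835791]
```

>>> {"fn": "servo_tool", "kwargs": {
  "increments": [
    [0, 0, 2, 0, 0, 0.02, -1],
    [0, 0, 4, 0, 0, 0.035, -1],
    [0, 0, 4, 0, 0, 0.035, -1]
  ]
}}

```text
time_s: 15.82
tool_pos: [608.3, 182.8, 103.3]
eef_rot: [0.932, 0.363, 0.001, 0.0]
ft_force: [0.4, 0.3, 7.2]
gripper_width: 32.7
finger_force: 61.2
```

```bash
python3 -c "
from rig import arm
s=arm.read_state();print(s['tool_pos'],s['ft_force'],s['wrist_torque'])"
```

```text
[608.32247383 182.78144423 103.25357421] [0.41737425 0.28986226 7.16072424] [-0.07365335 -0.04005186 -0.02151669]
```

>>> {"fn": "servo_tool", "kwargs": {
  "increments": [
    [0, 0, 2, 0, 0, 0.01, -1],
    [0, 0, 4, 0, 0, 0.02, -1],
    [0, 0, 4, 0, 0, 0.02, -1]
  ]
}}

```text
time_s: 16.2
tool_pos: [608.3, 182.8, 103.2]
eef_rot: [0.944, 0.33, 0.001, 0.0]
ft_force: [0.6, -0.9, 6.5]
gripper_width: 32.7
finger_force: 61.4
```

```bash
python3 -c "
from rig import arm;import cv2,numpy as np
s=arm.read_state();print(s['tool_pos'],s['ft_force'],s['wrist_torque'],s['q'])
a=arm.read_camera('scene')['pixels'][150:270,290:430];b=arm.read_camera('side')['pixels'][180:300,320:460]
cv2.imwrite('pics/e.png',np.hstack([cv2.resize(i,(400,343),interpolation=2) for i in(a,b)]))"
```

```text
[608.3013569  182.75247881 103.2332671 ] [ 0.58262667 -0.94847989  6.54944997] [-0.12097483  0.06456895 -0.07992102] [2.73091125e-01 6.23013421e-01 1.68772039e+00 7.43572308e-05
 8.28597830e-01 1.17155375e+00]
```

View pics/e.png

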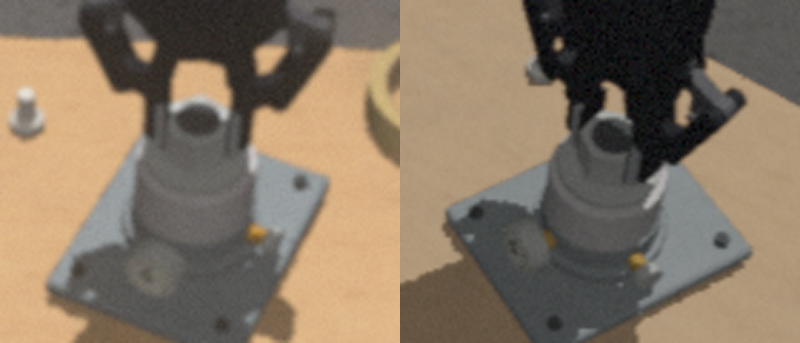

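Flange (scene crop ~(195,165)) sits on the collar without a visible gap, and sinking has stopped. I release and withdraw.

>>> {"fn": "servo_tool", "kwargs": {
  "increments": [
    [0, 0, 0, 0, 0, -0.03, -1],
    [0, 0, 0, 0, 0, -0.03, -0.3],
    [0, 0, 0, 0, 0, -0.03, 0.4],
    [0, 0, 0, 0, 0, -0.03, 1],
    [0, 0, 0, 0, 0, -0.03, 1]
  ]
}}

```text
time_s: 16.92
tool_pos: [607.0, 182.4, 102.1]
eef_rot: [0.944, 0.33, -0.0, -0.0]
ft_force: [-0.8, -0.2, 0.6]
gripper_width: 84.4
finger_force: 0.0
```

>>> {"fn": "servo_tool", "kwargs": {
  "increments": [
    [0, 0, 0, 0, 0, 0, 1],
    [0, 0, 0, 0, 0, -2, 1],
    [0, 0, 0, 0, 0, -6, 1],
    [0, 0, 0, 0, 0, -10, 1],
    [0, 0, 0, 0, 0, -10, 1]
  ]
}}

```text
time_s: 17.55
tool_pos: [609.8, 183.1, 207.9]
eef_rot: [0.944, 0.331, 0.004, 0.0]
ft_force: [0.2, -0.5, 0.1]
gripper_width: 85.1
finger_force: 0.0
```

```bash
python3 -c "
from h import *;from rig import arm
snap(arm,'w5');w=cv2.imread('pics/w5.png')
a=arm.read_camera('scene')['pixels'][150:270,290:430];b=arm.read_camera('side')['pixels'][180:300,320:460]
t=np.hstack([cv2.resize(i,(320,274),interpolation=2) for i in(a,b)])
cv2.imwrite('pics/f.png',np.vstack([t,w[120:440]]))"
```

```text
17.55 [609.8 183.1 207.9] [9.438e-01 3.305e-01 4.200e-03 3.000e-04] [ 0.2 -0.5  0.1] [ 0.   -0.   -0.03] [0.27 0.48 1.64 0.   1.01 1.17] 85.14684363974031
```

View pics/f.png

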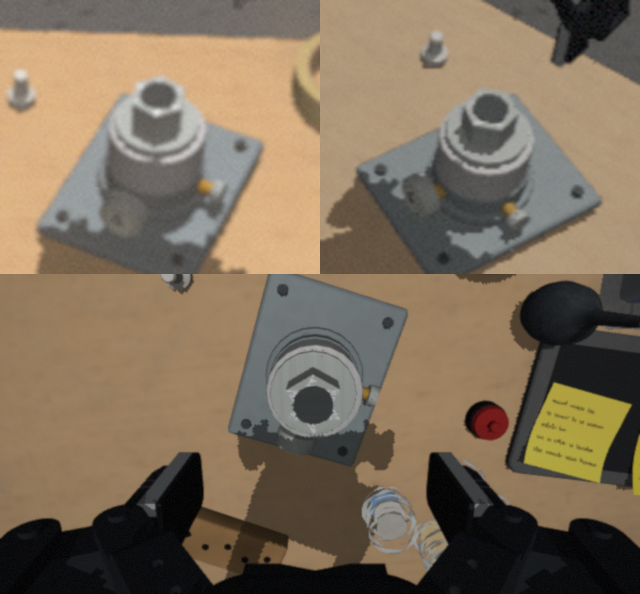

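The plug sits square, with its flange on the rim all round, and the gripper is clear.

```bash
python3 -c "
from rig import arm
print(arm.sign_off())"
```

```text
the job is handed in; nothing more can be done
None
```

The pressure tester is closed: the steel plug is screwed in until its flange stopped sinking on the rim, then released and handed in at about 18 s of the 54 s; my first grip was off-centre and nudged the plug about 2 mm on the bench before I regripped it.

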